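# Load the checked tube carriers until the presence levers switch

### The job

Two of the three blue tube carriers on the lab bench have been checked: put the green-tagged one into the white dock with the green panel and the orange-tagged one into the grey dock with the orange panel, each standing flat between the guide rails and slid fully home against the stop so that its leading edge holds the dock's yellow lever pressed in; then let go. Keep the carriers level and set them in gently, without dropping or ramming them, and leave the white-tagged carrier and everything else on the bench where it stands.

Things in the scene. Friction and masses are not known exactly. Their poses are not given: they have to be found in the camera images.
- passed_carrier: Blue tube carrier, GREEN (passed) tag. Block 110 (x) x 64 (y) x 45 mm high, about 0.3 kg; upright square black post handle 16 x 16 mm mid-top, 45 to 90 mm above the underside: grip it on either pair of faces. Tag 22 x 56 mm on top at the +x end and down that face; two caps at the -x end stand 5 mm above the top. Origin: centre of underside, z up. Either end may lead.
- failed_carrier: Blue tube carrier, ORANGE (failed) tag. Block 110 (x) x 64 (y) x 45 mm high, about 0.3 kg; upright square black post handle 16 x 16 mm mid-top, 45 to 90 mm above the underside: grip it on either pair of faces. Tag 22 x 56 mm on top at the +x end and down that face; two caps at the -x end stand 5 mm above the top. Origin: centre of underside, z up. Either end may lead.
- spare_carrier: Blue tube carrier, WHITE (unchecked, stays put) tag. Block 110 (x) x 64 (y) x 45 mm high, about 0.3 kg; upright square black post handle 16 x 16 mm mid-top, 45 to 90 mm above the underside: grip it on either pair of faces. Tag 22 x 56 mm on top at the +x end and down that face; two caps at the -x end stand 5 mm above the top. Origin: centre of underside, z up. Either end may lead.
- accept_dock: The white accept dock, fixed: floor plate 6 mm thick from x = -100 mm; rails 24 mm high above the bench, x -50 to +55, inner faces y +-37; low stop (20 mm high) with its face at x = +55, lever above it; module box from x = +100, 74 mm high, a green panel on top. Origin: on the bench below the middle of a carrier that is home; x from the open entrance to the stop, z up.
- reject_dock: The grey reject dock, fixed: floor plate 6 mm thick from x = -100 mm; rails 24 mm high above the bench, x -50 to +55, inner faces y +-37; low stop (20 mm high) with its face at x = +55, lever above it; module box from x = +100, 74 mm high, an orange panel on top. Origin: on the bench below the middle of a carrier that is home; x from the open entrance to the stop, z up.
- accept_home (a point): Point on the accept dock's floor (6 mm above the bench) where the centre of the carrier's underside lies when the carrier is fully home against the stop; x points towards the stop, y across the bay, as the dock's axes.
- accept_lever (a joint): Angle (rad) of the accept dock's yellow switch lever: 0 free, sticking out into the bay; grows as pressed towards the stop, limit 0.5. Upright hinge at dock x +65, y -42 mm; arm 60 mm, 29 to 43 mm above the bench. A carrier fully home holds it at 0.43; it switches at 0.36 (about 4 mm short of the stop). Light spring, 0.3 N: a carrier standing there holds it by its weight.
- accept_roller (a point): Red roller (radius 6 mm) at the tip of the accept dock's lever, centre 36 mm above the bench. Free, it stands out 25 mm from the stop at dock y about +11 mm: lower a carrier between the rails with its middle at least 30 mm short of home, then slide it in level; never lower it onto the lever.
- reject_home (a point): Point on the reject dock's floor (6 mm above the bench) where the centre of the carrier's underside lies when the carrier is fully home against the stop; x points towards the stop, y across the bay, as the dock's axes.
- reject_lever (a joint): Angle (rad) of the reject dock's yellow switch lever: 0 free, sticking out into the bay; grows as pressed towards the stop, limit 0.5. Upright hinge at dock x +65, y -42 mm; arm 60 mm, 29 to 43 mm above the bench. A carrier fully home holds it at 0.43; it switches at 0.36 (about 4 mm short of the stop). Light spring, 0.3 N: a carrier standing there holds it by its weight.
- reject_roller (a point): Red roller (radius 6 mm) at the tip of the reject dock's lever, centre 36 mm above the bench. Free, it stands out 25 mm from the stop at dock y about +11 mm: lower a carrier between the rails with its middle at least 30 mm short of home, then slide it in level; never lower it onto the lever.
- purple_tube: Bystander: standing purple-capped sample tube, 33 mm in diameter, 114 mm high, loose, easily tipped. Origin: centre of the underside.
- orange_tube: Bystander: standing orange-capped sample tube, 33 mm in diameter, 114 mm high, loose, easily tipped. Origin: centre of the underside.
- blue_tube: Bystander: standing blue-capped sample tube, 33 mm in diameter, 114 mm high, loose, easily tipped. Origin: centre of the underside.
- bottle: Bystander: amber bottle with a blue cap, 60 mm in diameter, 125 mm high, loose. Origin: centre of the underside.
- freezer_box: Bystander: white freezer box with a blue lid, 83 x 83 x 46 mm, loose. Origin: centre of the underside.
- tip_box: Bystander: black pipette-tip box with an orange lid, 117 (x) x 82 (y) x 63 mm, loose. Origin: centre of the underside.
- beaker: Bystander: pale beaker, 76 mm in diameter, 85 mm high, loose. Origin: centre of the underside.

How it is judged:
By the outcome, as a careful person would: the job done as asked, in the order asked, and still so for the second after the job is handed in, with the robot touching nothing.
It also fails if it takes over 67 s, if anything falls off the work surface, if the arm or the gripper's body presses on something with over 40 N, if the wrist force passes 120 N, or if a joint passes its speed limit or range.

### The arm

A 6-joint arm with a two-finger parallel gripper is mounted at the origin on the work surface. World frame = base frame: x ahead of the robot, y to its left, z up, the work surface at z = 0. Lengths are in m, angles in rad, forces in N, time in s.
With the tool pointing down it reaches from about 0.3 to 0.875 m from the base axis. Payload 6.4 kg.
Tool frame: the origin (TCP) lies midway between the tips of the shut fingers; the grasp point (between the pads) lies 19 mm behind it; z points along the fingers, y is the line along which they close (so a half turn about z gives the same grasp; the last joint's range is limited). The gripper opens to 85 mm and grips with 20 to 120 N. Pads are 22 mm wide; open, the fingers measure 114 mm over their backs; the gripper's body (76 mm by 85 mm) begins 54 mm behind the grasp point. The pads swing forward as they close: fully open they stand 13 mm farther back than shut.
Start: joints at [1.115, 0.181, 1.607, -0, 1.354, -0.206], TCP at [0.142, 0.557, 0.231] pointing down, gripper open.
Joint ranges: [-2.99, 2.99], [-0.89, 2.07], [0.3, 2.58], [-1.14, 4.28], [0, 2.63], [-3.12, 3.12]. Speed limits (rad/s): [2.57, 2.57, 3.01, 3.14, 3.14, 3.14].

### API

Orientations are given as a unit quaternion [w, x, y, z].
In Python, from bench import sensors, vision, ctrl gives the robot as it stands.
- The arm moves only by the tool carry_out, never from a script. Its argument "deltas" is text: rows parted by semicolons, each of 7 numbers parted by spaces: the shift along the tool's x, y, z in mm, then the turn, a rotation vector about the tool's x, y, z in rad, then the closure, from 0 (fully open) to 1 (shut). In form: tx ty tz ax ay az claw; .... A call has 1 to 12 rows; each row is the pose to reach, as a shift and turn from the pose commanded when the call began, along the tool's axes at that moment; what a row does not reach only later rows make up. A row lasts 1/8 s, in which the tool goes at most 62.5 mm and 10.7 degrees, less where a joint would pass 70% of its speed; a pose out of reach is approached as far as the arm can. A call with a gripper value outside its range is refused whole. The fingers move at their own pace and stop on an object; the grip force is fixed at half the most. Time passes only in rows, so rows that repeat a pose let the fingers close. It gives the time, the measured TCP pose, the force, the opening and the grip force at its end, in the units of the state.
- sensors.get_obs(): the state, without advancing time (a new reading comes with each control period).
- vision.camera(name): name is "side" or "top" or "wrist"; returns the picture (420x560x3 uint8, blue, green, red); there is no depth.
- vision.camera_model(name): a dict with "K" (3x3 intrinsics, pixels), "extrinsics" (4x4, takes a point from world to camera coordinates); the wrist camera has in their place "hand_eye" (4x4, takes a point from camera to tool coordinates, whose origin is the TCP and whose axes are the flange's). Camera axes: x right, y down, z forward; pixel columns grow to the right and rows downward; lengths in m; the calibration is good to about 2 mm. A picture is of the moment at which its call begins: read the wrist's pose just before it. camera_model takes no time and is no camera call.
- ctrl.hand_in(): hands the job in; it is judged then, once.
The state is a dict: "time_s": time; "q": joint angles; "dq": joint speeds; "joint_efforts": joint torques, N m; "eef_pos": TCP position; "eef_rot": TCP orientation; "wrist_force": force on the tool from outside, world axes, zero at the start; "torque": the same for the moment, N m; "opening": opening from 0.0 (shut) to 1.0 (fully open); "grasp_force": force on a finger pad.
Only numpy, scipy, OpenCV 4.12 (cv2) and the standard library are available. Lean on these libraries where they do the work, as an engineer would, in place of code of your own. Each camera call takes 0.05 s, during which the arm holds its last target. There are 200 camera calls.

## Working session

There is one attempt and no reset: what is moved stays moved. The work goes in short steps, Python scripts to look and compute and a tool call to move; the robot and the scene stay as the last step left them, time stands still between calls to the robot, and variables do not carry over. Pictures are saved under pics/ and viewed, at most 10 in all, crops included, and the job is handed in when it is done.

Besides the shell and the picture viewer there is one more tool, called after ">>>" by a JSON object that holds its "name" and its "arguments". carry_out: Moves the arm, as the interface text tells. Its arguments: {"type":"object","properties":{"deltas":{"type":"string"}},"required":["deltas"]}

```bash
mkdir -p pics; ls
python3 - <<'E'
from bench import sensors, vision
import cv2,numpy as np
for n in("top","side"):
    cv2.imwrite(f"pics/{n}0.png",vision.camera(n)); m=vision.camera_model(n); print(n,np.round(m["K"],1).tolist(),np.round(m["extrinsics"],4).tolist())
print(vision.camera_model("wrist"))
o=sensors.get_obs();print(o["time_s"],o["eef_pos"],o["eef_rot"],o["opening"])
E
```

```text
pics
top [[461.1, 0.0, 289.5], [0.0, 461.1, 218.2], [0.0, 0.0, 1.0]] [[0.0021, -0.9996, 0.0264, 0.0066], [-0.9967, -0.0043, -0.0805, 0.5825], [0.0806, -0.0262, -0.9964, 1.1965], [0.0, 0.0, 0.0, 1.0]]
side [[421.1, 0.0, 276.6], [0.0, 421.1, 207.7], [0.0, 0.0, 1.0]] [[0.8968, -0.4418, -0.0232, -0.4895], [-0.2605, -0.485, -0.8348, 0.2202], [0.3576, 0.7547, -0.5501, 0.9283], [0.0, 0.0, 0.0, 1.0]]
{'K': array([[304.38500904,   0.        , 275.13426906],
       [  0.        , 304.38500904, 211.57166394],
       [  0.        ,   0.        ,   1.        ]]), 'hand_eye': array([[ 1.10292249e-04, -9.50064693e-01, -3.12052988e-01,
         8.12544213e-02],
       [ 9.99999271e-01,  4.79897605e-04, -1.10763754e-03,
         6.39657918e-04],
       [ 1.20208080e-03, -3.12052638e-01,  9.50064054e-01,
        -1.41256403e-01],
       [ 0.00000000e+00,  0.00000000e+00,  0.00000000e+00,
         1.00000000e+00]])}
0.1 [0.14189764 0.55671677 0.23047322] [-2.62996454e-04  1.24573121e-01  9.92210118e-01 -7.41358391e-04] 0.9966725908966724
```

View pics/top0.png

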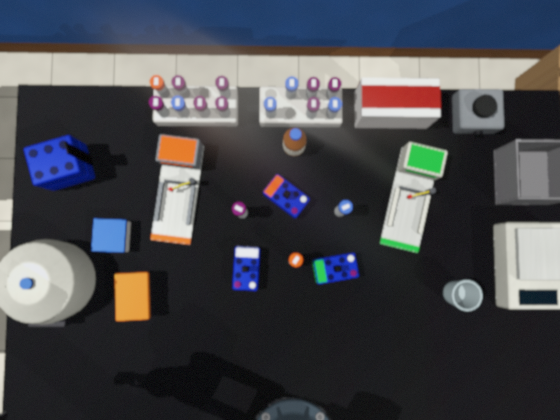

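View pics/side0.png

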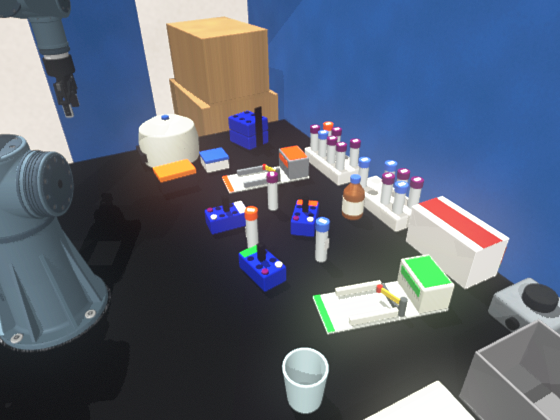

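The top view shows the green-tagged carrier at (336,268), orange-tagged at (286,196) and white-tagged at (246,268). The accept dock is at (405,205) and the reject dock at (178,195), both with entrances at the bottom (toward the robot).

```bash
cat > h.py <<'E'
import cv2,numpy as np
from bench import sensors, vision
from scipy.spatial.transform import Rotation as R
def model(n):
    m=vision.camera_model(n); K=m["K"]
    if n=="wrist":
        o=sensors.get_obs(); q=o["eef_rot"]; T=np.eye(4); T[:3,:3]=R.from_quat([q[1],q[2],q[3],q[0]]).as_matrix(); T[:3,3]=o["eef_pos"]
        return K,T@m["hand_eye"]
    return K,np.linalg.inv(m["extrinsics"])
def cast(KT,p,z):
    K,T=KT; p=np.atleast_2d(p).astype(float)
    d=np.c_[p,np.ones(len(p))]@np.linalg.inv(K).T@T[:3,:3].T
    return T[:3,3]+d*((z-T[2,3])/d[:,2])[:,None]
def proj(KT,P):
    K,T=KT; c=(np.atleast_2d(P)-T[:3,3])@T[:3,:3]@K.T
    return c[:,:2]/c[:,2:]
def masks(im):
    H=cv2.cvtColor(im,cv2.COLOR_BGR2HSV); r=lambda a,b,s=120,v=70:cv2.inRange(H,(a,s,v),(b,255,255))
    return dict(green=r(45,75),orange=r(4,18),blue=r(105,135,150,60),yellow=r(20,33),red=r(0,4)|r(172,180),white=cv2.inRange(H,(0,0,150),(180,60,255)))
def blobs(m,amin=20):
    n,l,s,c=cv2.connectedComponentsWithStats(m)
    return [(c[i],s[i,4],np.argwhere(l==i)[:,::-1]) for i in range(1,n) if s[i,4]>=amin]
def rect(pts,KT,z):
    w=cast(KT,pts,z)[:,:2]; c,s,a=cv2.minAreaRect((w*1000).astype(np.float32)); return np.round(c,1),np.round(s,1),round(a,1)
E
python3 - <<'E'
from h import *
KT=model("top"); im=vision.camera("top"); M=masks(im); print(KT[1][:3,3])
for c,zs in (("green",(.006,.045,.074)),("orange",(.006,.045,.074)),("blue",(.045,))):
    for ctr,a,p in blobs(M[c]):
        if 100<ctr[0]<480 and 120<ctr[1]<330: print(c,ctr.round(1),a,[rect(p,KT,z) for z in zs])
E
```

```text
[0.48414968 0.04037103 1.23895212]
green [425.3 158.5] 676 [(array([ 749.1, -363.2]), array([89.9, 57.3]), 76.7), (array([ 740.8, -350.4]), array([87. , 55.5]), 76.7), (array([ 734.5, -340.9]), array([84.9, 54.2]), 76.7)]
green [399.6 245.2] 225 [(array([ 512. , -287.2]), array([109.5,  16.4]), 77.0), (array([ 511.1, -276.8]), array([106. ,  15.8]), 77.0), (array([ 510.4, -269.1]), array([103.5,  15.5]), 77.0)]
green [320.2 270.3] 142 [(array([444.5, -73.7]), array([53.2, 19.4]), 10.2), (array([445.8, -70.1]), array([51.6, 18.8]), 10.2), (array([446.7, -67.4]), array([50.3, 18.3]), 10.2)]
orange [293.7 141.8] 219 [(array([795.4,  -3.2]), array([62. , 46.4]), 71.7), (array([785.6,  -1.8]), array([60. , 44.9]), 71.7), (array([778.3,  -0.8]), array([58.6, 43.9]), 71.7)]
orange [176.9 149. ] 811 [(array([770. , 312.3]), array([94.7, 63.1]), 83.1), (array([761. , 303.7]), array([91.7, 61.1]), 83.1), (array([754.3, 297.3]), array([89.5, 59.6]), 83.1)]
orange [176.8 164.5] 31 [(array([727.9, 312.4]), array([78.1,  2.7]), 82.9), (array([720.2, 303.8]), array([75.6,  2.6]), 82.9), (array([714
[... 463 characters left out ...]
ray([39.8, 40. ]), 0.1), (array([473.9,  -6.8]), array([38.6, 38.8]), 0.1), (array([474.2,  -5.6]), array([37.6, 37.8]), 0.1)]
orange [131.7 296.2] 1813 [(array([377.3, 421.6]), array([129.9,  94.9]), 3.2), (array([380.6, 409.6]), array([125.8,  91.9]), 3.2), (array([383.2, 400.6]), array([122.7,  89.6]), 3.2)]
blue [288.4 199.3] 754 [(array([637.8,  16.3]), array([108.9,  70.2]), 52.7)]
blue [347.7 204.6] 32 [(array([ 616.2, -141.8]), array([37.2, 25.3]), 41.8)]
blue [111.5 233.4] 680 [(array([535.5, 475.1]), array([86.7, 90.3]), 87.4)]
blue [245.3 273.1] 798 [(array([448.1, 121.7]), array([ 70.1, 109. ]), 86.8)]
blue [339.7 267.6] 807 [(array([ 452.6, -112.2]), array([ 70.4, 112.3]), 9.5)]
```

```bash
cat >> h.py <<'E'
def plan(*targets):
    """targets: (x,y,z mm, psi deg of tool y) -> tool-frame shift mm, rotvec"""
    o=sensors.get_obs(); q=o["eef_rot"]; A=R.from_quat([q[1],q[2],q[3],q[0]]).as_matrix(); p=o["eef_pos"]*1000
    print("t",round(o["time_s"],2),"p",p.round(1),"psi",round(np.degrees(np.arctan2(A[1,1],A[0,1])),2),"F",np.round(o["wrist_force"],1),"op",round(o["opening"],3),"gf",round(o["grasp_force"],1))
    for x,y,z,s in targets:
        s=np.radians(s); Y=np.array([np.cos(s),np.sin(s),0]); Z=np.array([0,0,-1.]); B=np.c_[np.cross(Y,Z),Y,Z]
        print((x,y,z),"->",(A.T@(np.array([x,y,z])-p)).round(1),R.from_matrix(A.T@B).as_rotvec().round(4))
E
python3 -c "
from h import *
plan((350,150,280,40),(540,-210,280,10))"
```

```text
t 0.15 p [141.9 556.8 230.6] psi 75.68 F [-0.3 -0.1  0.1] op 1.0 gf 0.0
(350, 150, 280) -> [-302.2 -342.8  -49.1] [-1.400e-03  1.000e-04  6.228e-01]
(540, -210, 280) -> [-575.3 -644.6  -48.7] [-1.3000e-03  5.0000e-04  1.1464e+00]
```

>>> {"name": "carry_out", "arguments": {"deltas": "-302 -343 -49 0 0 0.623 0;-302 -343 -49 0 0 0.623 0;-302 -343 -49 0 0 0.623 0;-302 -343 -49 0 0 0.623 0;-302 -343 -49 0 0 0.623 0;-302 -343 -49 0 0 0.623 0;-302 -343 -49 0 0 0.623 0;-302 -343 -49 0 0 0.623 0;-575 -645 -49 0 0 1.146 0;-575 -645 -49 0 0 1.146 0;-575 -645 -49 0 0 1.146 0;-575 -645 -49 0 0 1.146 0"}}

```text
time_s: 1.65
eef_pos: [0.4671, -0.073, 0.2802]
eef_rot: [0.0, 0.643, 0.765, 0.0]
wrist_force: [0.8, 0.8, 0.1]
opening: 0.997
grasp_force: 0.0
```

```bash
python3 -c "
from h import *
plan((540,-210,280,10))"
```

```text
t 1.65 p [467.1 -73.  280.2] psi 9.9 F [0.8 0.8 0.1] op 0.997 gf 0.0
(540, -210, 280) -> [-147.5   48.3    0.3] [ 0.0004 -0.0001 -0.0017]
```

>>> {"name": "carry_out", "arguments": {"deltas": "-147 48 0 0 0 0 0;-147 48 0 0 0 0 0;-147 48 0 0 0 0 0;-147 48 0 0 0 0 0;-147 48 0 0 0 0 0"}}

```text
time_s: 2.28
eef_pos: [0.5389, -0.2066, 0.2798]
eef_rot: [-0.001, 0.643, 0.766, 0.0]
wrist_force: [0.8, -0.4, -0.2]
opening: 0.999
grasp_force: 0.0
```

Run:
```python
from h import *
plan()
KT=model("wrist"); im=vision.camera("wrist"); cv2.imwrite("pics/w1.png",im); M=masks(im)
for c,zs in (("green",(.006,.045,.074)),("blue",(.045,))):
    for ctr,a,p in blobs(M[c],80):
        print(c,ctr.round(1),a,[rect(p,KT,z) for z in zs])
```

```text
t 2.27 p [ 538.9 -206.6  279.8] psi 10.03 F [ 0.8 -0.4 -0.2] op 0.999 gf 0.0
green [212.6  44.5] 1093 [(array([435.2, -64.1]), array([60.4, 22.8]), 10.0), (array([443.5, -70. ]), array([54.7, 20.6]), 10.0), (array([449.7, -74.4]), array([50.5, 19.1]), 10.0)]
green [249.3 223.1] 687 [(array([ 512.9, -287.5]), array([105.7,  14.9]), 76.1), (array([ 514. , -272.4]), array([95.8, 13.5]), 76.1), (array([ 514.8, -261.2]), array([88.4, 12.4]), 76.1)]
green [416.5 289.3] 819 [(array([ 780.4, -354.4]), array([49.4, 70.8]), 76.1), (array([ 756.3, -333.1]), array([44.7, 64.1]), 76.1), (array([ 738.4, -317.2]), array([41.3, 59.2]), 76.1)]
blue [383.3  20.7] 2724 [(array([624.6,  -1.3]), array([86.4, 64.4]), 52.7)]
blue [218.   89.9] 4160 [(array([ 452.9, -110.7]), array([ 67.7, 108. ]), 10.0)]
blue [355.3 126.8] 650 [(array([ 620.1, -126.3]), array([43.2, 40.1]), 10.0)]
blue [550.7 374.1] 425 [(array([1027.5, -436.9]), array([33.2, 83.2]), 52.5)]
```

View pics/w1.png

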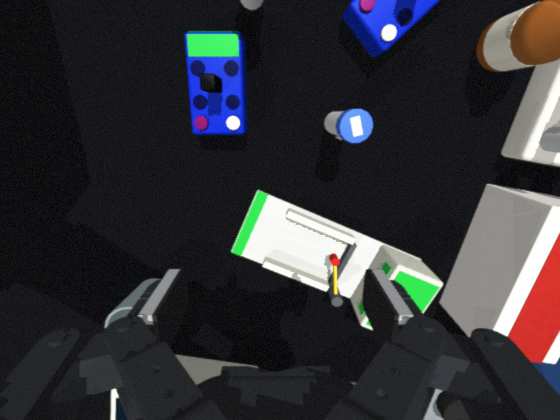

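The wrist view shows the green carrier at (217,85), handle at (210,82). The accept dock shows its strip at (249,223), rails starting at (288,211) and (265,262), and red roller at (334,259).

Run:
```python
from h import *
KT=model("wrist"); im=cv2.imread("pics/w1.png")
r=[b for b in blobs(masks(im)["red"],15)]
a=np.radians(-13.7); D=np.array([[np.cos(a),np.sin(a)],[-np.sin(a),np.cos(a)]])
o=np.array([512.9,-287.5])+92.3*D[0]; print("origin",o)
f=lambda p,z:(D@(cast(KT,p,z)[:,:2]*1000-o).T).T.round(1)
print("rail tops (start,end)x2",f([[288,210],[355,242],[264,261],[328,289]],.024).tolist())
for c,n,p in r: print("red",c.round(1),n,f([c],.036))
plan((452,-113,150,10),(452,-113,51,10))
```

```text
origin [ 602.57398378 -309.36016088]
rail tops (start,end)x2 [[-51.9, 48.4], [55.0, 43.4], [-51.5, -36.4], [54.7, -40.6]]
red [540.1 311.5] 3445 [[356.7  58.7]]
red [334.4 259.7] 87 [[36.2 11.2]]
t 2.33 p [ 539.  -206.3  280.1] psi 10.07 F [ 0.1  0.4 -0.1] op 0.997 gf 0.0
(452, -113, 150) -> [107.  -69.3 130.2] [-0.0004 -0.0007  0.0012]
(452, -113, 51) -> [106.9 -69.2 229.2] [-0.0004 -0.0007  0.0012]
```

>>> {"name": "carry_out", "arguments": {"deltas": "107 -69 90 0 0 0 0;107 -69 130 0 0 0 0;107 -69 130 0 0 0 0;107 -69 165 0 0 0 0;107 -69 195 0 0 0 0;107 -69 215 0 0 0 0;107 -69 229 0 0 0 0;107 -69 229 0 0 0 0;107 -69 229 0 0 0 0"}}

```text
time_s: 3.45
eef_pos: [0.4535, -0.1141, 0.0522]
eef_rot: [0.001, 0.642, 0.766, 0.0]
wrist_force: [-0.4, -0.3, -0.5]
opening: 1.001
grasp_force: 0.0
```

Run:
```python
from h import *
plan((452,-113,51,10)); cv2.imwrite("pics/w2.png",vision.camera("wrist"))
```

```text
t 3.45 p [ 453.5 -114.1   52.2] psi 10.05 F [-0.4 -0.3 -0.5] op 1.001 gf 0.0
(452, -113, 51) -> [ 1.4 -1.2  1.2] [0.0011 0.0009 0.0008]
```

View pics/w2.png

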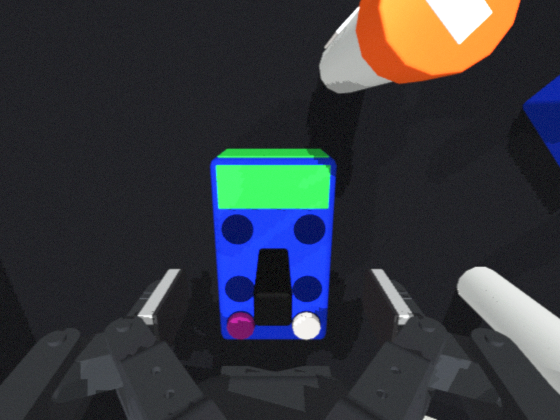

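The carrier sits centred between the pads, with the handle top at about (272,308).

Run:
```python
from h import *
KT=model("wrist"); print(cast(KT,[[256,292],[290,292],[255,325],[291,325]],.09)*1000)
print(rect(blobs(masks(cv2.imread("pics/w2.png"))["green"],2000)[0][2],KT,.045))
```

```text
[[ 442.88131157 -102.11881865   90.        ]
 [ 456.01438147  -99.80342025   90.        ]
 [ 444.88938187 -117.55277796   90.        ]
 [ 459.36418663 -115.00368955   90.        ]]
(array([443.7, -69.9]), array([55.6, 21.5]), 10.0)
```

>>> {"name": "carry_out", "arguments": {"deltas": "1 -1 1 0 0 0 0;1 -1 1 0 0 0 0.5;1 -1 1 0 0 0 1;1 -1 1 0 0 0 1;1 -1 1 0 0 0 1;1 -1 1 0 0 0 1;1 -1 1 0 0 0 1;1 -1 1 0 0 0 1;1 -1 1 0 0 0 1;1 -1 1 0 0 0 1"}}

```text
time_s: 4.75
eef_pos: [0.4518, -0.1133, 0.0503]
eef_rot: [0.0, 0.643, 0.766, 0.0]
wrist_force: [0.6, -0.1, -0.1]
opening: 0.179
grasp_force: 59.5
```

```bash
python3 -c "
from h import *
plan((451,-113,130,10),(505,-206,130,43),(559,-299,130,76.2))"
```

```text
t 4.75 p [ 451.8 -113.3   50.3] psi 10.03 F [ 0.6 -0.1 -0.1] op 0.179 gf 59.5
(451, -113, 130) -> [  0.4  -0.7 -79.7] [0.0002 0.0001 0.0004]
(505, -206, 130) -> [-100.6   36.3  -79.7] [ 2.000e-04  2.000e-04 -5.755e-01]
(559, -299, 130) -> [-201.6   73.2  -79.6] [ 1.000e-04  2.000e-04 -1.155e+00]
```

>>> {"name": "carry_out", "arguments": {"deltas": "0 0 -10 0 0 0 1;0 0 -35 0 0 0 1;0 0 -65 0 0 0 1;-15 5 -80 0 0 -0.1 1;-45 16 -80 0 0 -0.25 1;-75 27 -80 0 0 -0.42 1;-105 38 -80 0 0 -0.6 1;-135 49 -80 0 0 -0.77 1;-165 60 -80 0 0 -0.94 1;-188 68 -80 0 0 -1.07 1;-202 73 -80 0 0 -1.155 1;-202 73 -80 0 0 -1.155 1"}}

```text
time_s: 6.25
eef_pos: [0.5585, -0.2999, 0.13]
eef_rot: [-0.0, 0.121, 0.993, 0.0]
wrist_force: [0.2, -0.2, -2.9]
opening: 0.173
grasp_force: 59.1
```

Run:
```python
from h import *
plan((559,-299,130,76.2)); cv2.imwrite("pics/w3.png",vision.camera("wrist"))
```

```text
t 6.25 p [ 558.5 -299.9  130. ] psi 76.1 F [ 0.2 -0.2 -2.9] op 0.173 gf 59.1
(559, -299, 130) -> [-0.3  1.   0. ] [ 0.0004 -0.0009 -0.0017]
```

View pics/w3.png

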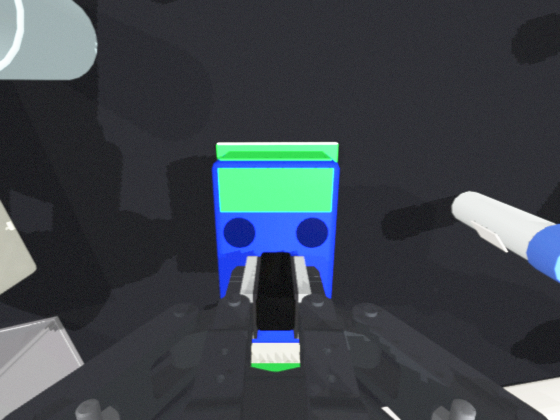

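The dock's strip shows at rows 142–160, columns 217–338, parallel to and centred behind the carried carrier (columns 215–338).

Run:
```python
from h import *
KT=model("wrist"); o=sensors.get_obs(); z=o["eef_pos"][2]-.0503
e=cast(KT,[[217,142.5],[338,142.5]],.006)*1000; t=rect(blobs(masks(cv2.imread("pics/w3.png"))["green"],2000)[0][2],KT,z+.045)
print(e,e.mean(0),np.degrees(np.arctan2(*(e[0]-e[1])[:2])),t)
a=np.radians(-13.8);d=np.array([np.cos(a),np.sin(a)]);print("origin",e.mean(0)[:2]+100*d,"carrier",t[0]+44*d)
h=np.array([559,-299]);plan((559,-299,70,76.2),(559,-299,57,76.2))
```

```text
[[ 491.59769213 -333.23371366    6.        ]
 [ 516.43387055 -232.99173175    6.        ]] [ 504.01578134 -283.11272271    6.        ] -166.08449187480042 (array([ 515. , -287.8]), array([55. , 21.4]), 76.1)
origin [ 601.12920933 -306.96606846] carrier [ 557.72990832 -298.29547213]
t 6.3 p [ 558.1 -299.1  129.9] psi 76.08 F [-0.7 -0.2 -3.1] op 0.177 gf 59.1
(559, -299, 70) -> [-0.9  0.2 59.9] [ 0.0008 -0.0015 -0.0022]
(559, -299, 57) -> [-0.9  0.2 72.9] [ 0.0008 -0.0015 -0.0022]
```

>>> {"name": "carry_out", "arguments": {"deltas": "0 1.5 20 0 0 0 1;0 1.5 40 0 0 0 1;0 1.5 52 0 0 0 1;0 1.5 60 0 0 0 1;0 1.5 66 0 0 0 1;0 1.5 70 0 0 0 1;0 1.5 72 0 0 0 1;0 1.5 72 0 0 0 1"}}

```text
time_s: 7.3
eef_pos: [0.5592, -0.2981, 0.0585]
eef_rot: [0.0, 0.12, 0.993, -0.0]
wrist_force: [0.7, 0.0, -3.1]
opening: 0.176
grasp_force: 59.2
```

Run:
```python
from h import *
plan(); cv2.imwrite("pics/w4.png",np.vstack([vision.camera("wrist")[100:],cv2.resize(vision.camera("side")[240:360,260:480],(560,280))]))
```

```text
t 7.3 p [ 559.2 -298.1   58.5] psi 76.2 F [ 0.7  0.  -3.1] op 0.176 gf 59.2
```

View pics/w4.png

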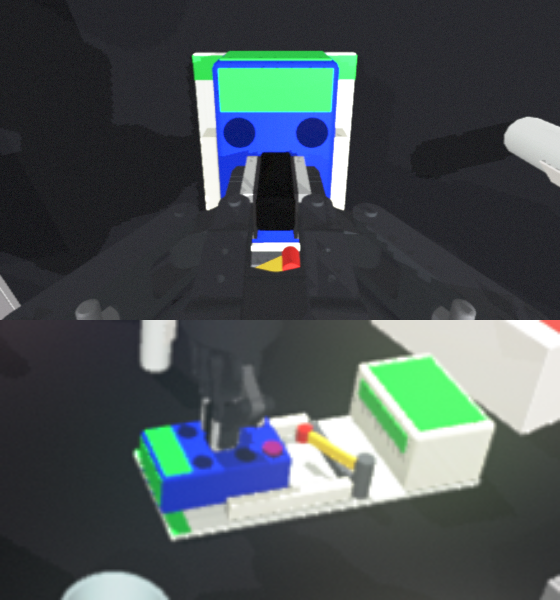

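The carrier is centred between the rails (gaps 193–215 and 338–357 px) just above the floor, short of the roller at (305,433). I'll slide it in level.

>>> {"name": "carry_out", "arguments": {"deltas": "-5 0 1 0 0 0 1;-12 0 1 0 0 0 1;-19 0 1 0 0 0 1;-26 0 1 0 0 0 1;-31 0 1 0 0 0 1;-35 0 1 0 0 0 1;-37 0 1 0 0 0 1;-38 0 1 0 0 0 1;-39 0 1 0 0 0 1;-40 0 1 0 0 0 1;-41 0 1 0 0 0 1;-41 0 1 0 0 0 1"}}

```text
time_s: 8.9
eef_pos: [0.599, -0.3078, 0.0573]
eef_rot: [0.0, 0.12, 0.993, -0.0]
wrist_force: [-1.1, -0.4, -2.6]
opening: 0.177
grasp_force: 59.2
```

>>> {"name": "carry_out", "arguments": {"deltas": "-0.7 0 0 0 0 0 1;-1.4 0 0 0 0 0 1;-2 0 0 0 0 0 1;-2.6 0 0 0 0 0 1;-2.6 0 0 0 0 0 1"}}

```text
time_s: 9.52
eef_pos: [0.6015, -0.3084, 0.0573]
eef_rot: [0.0, 0.12, 0.993, -0.0]
wrist_force: [0.6, 0.1, -3.2]
opening: 0.177
grasp_force: 59.2
```

>>> {"name": "carry_out", "arguments": {"deltas": "-0.7 0 0 0 0 0 1;-1.4 0 0 0 0 0 1;-2 0 0 0 0 0 1;-2 0 0 0 0 0 1"}}

```text
time_s: 10.02
eef_pos: [0.6034, -0.3089, 0.0573]
eef_rot: [0.0, 0.12, 0.993, -0.0]
wrist_force: [0.2, -0.5, -3.1]
opening: 0.174
grasp_force: 59.2
```

>>> {"name": "carry_out", "arguments": {"deltas": "-0.7 0 0 0 0 0 1;-1.4 0 0 0 0 0 1;-2 0 0 0 0 0 1;-2 0 0 0 0 0 1"}}

```text
time_s: 10.52
eef_pos: [0.6049, -0.3093, 0.0572]
eef_rot: [-0.001, 0.12, 0.993, 0.0]
wrist_force: [-3.8, 0.9, -1.3]
opening: 0.177
grasp_force: 59.4
```

Contact with the stop at 3.8 N. Now lowering the last millimetre.

>>> {"name": "carry_out", "arguments": {"deltas": "-0.3 0 0.4 0 0 0 1;-0.3 0 0.8 0 0 0 1;-0.3 0 1.2 0 0 0 1;-0.3 0 1.2 0 0 0 1"}}

```text
time_s: 11.02
eef_pos: [0.605, -0.3093, 0.0566]
eef_rot: [-0.001, 0.12, 0.993, 0.0]
wrist_force: [-6.7, 3.1, 2.6]
opening: 0.178
grasp_force: 60.1
```

>>> {"name": "carry_out", "arguments": {"deltas": "0 0 0 0 0 0 0.8;0 0 0 0 0 0 0.6;0 0 0 0 0 0 0.3;0 0 0 0 0 0 0;0 0 0 0 0 0 0;0 0 0 0 0 0 0;0 0 -20 0 0 0 0;0 0 -60 0 0 0 0;0 0 -110 0 0 0 0;0 0 -150 0 0 0 0;0 0 -180 0 0 0 0;0 0 -180 0 0 0 0"}}

```text
time_s: 12.52
eef_pos: [0.6073, -0.3106, 0.2416]
eef_rot: [0.004, 0.12, 0.993, -0.002]
wrist_force: [-0.1, 0.0, -0.4]
opening: 0.999
grasp_force: 0.0
```

Run:
```python
from h import *
plan((560,30,240,142)); w=vision.camera("wrist"); s=vision.camera("side")
cv2.imwrite("pics/w5.png",np.vstack([w[60:],cv2.resize(s[240:345,300:480],(560,240))]))
```

```text
t 12.53 p [ 607.3 -310.6  241.6] psi 76.21 F [-0.1  0.  -0.4] op 0.999 gf 0.0
(560, 30, 240) -> [127.1 319.5  -0.4] [-0.0073  0.0049 -1.1483]
```

View pics/w5.png

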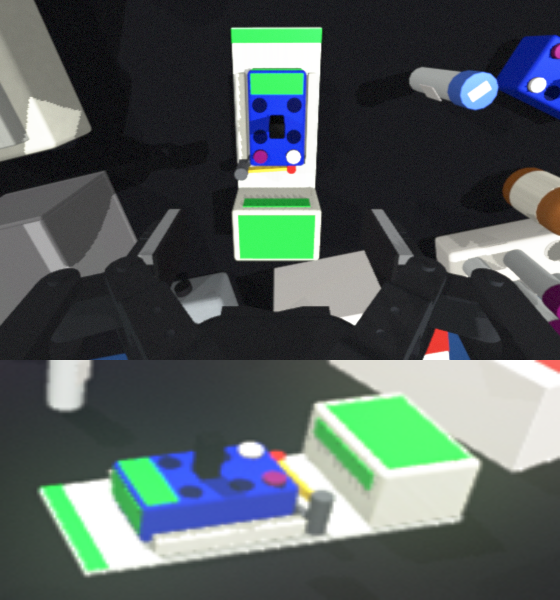

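The green carrier stands home: lever lies against its front edge from hinge (241,172) to roller (291,169), nearly square across the bay. Next, the orange one.

```bash
python3 -c "
from h import *
plan((610,100,290,142))"
```

```text
t 12.62 p [ 605.6 -309.3  236.7] psi 76.2 F [-0.6  0.  -1.2] op 1.006 gf 0.0
(610, 100, 290) -> [ 93.3 398.6 -53.5] [-7.0000e-04  4.0000e-04 -1.1483e+00]
```

>>> {"name": "carry_out", "arguments": {"deltas": "93 399 -53 0 0 -1.148 0;93 399 -53 0 0 -1.148 0;93 399 -53 0 0 -1.148 0;93 399 -53 0 0 -1.148 0;93 399 -53 0 0 -1.148 0;93 399 -53 0 0 -1.148 0;93 399 -53 0 0 -1.148 0;93 399 -53 0 0 -1.148 0;93 399 -53 0 0 -1.148 0;93 399 -53 0 0 -1.148 0"}}

```text
time_s: 13.88
eef_pos: [0.6103, 0.0989, 0.2882]
eef_rot: [-0.001, -0.437, 0.899, 0.0]
wrist_force: [-0.0, -0.1, 0.2]
opening: 1.001
grasp_force: 0.0
```

Run:
```python
from h import *
plan()
KT=model("wrist"); im=vision.camera("wrist"); cv2.imwrite("pics/w6.png",im); M=masks(im)
for c,zs in (("orange",(.006,.045,.074)),("blue",(.045,)),("red",(.036,))):
    for ctr,a,p in blobs(M[c],60):
        print(c,ctr.round(1),a,[rect(p,KT,z) for z in zs])
```

```text
t 13.88 p [610.3  98.9 288.2] psi 141.87 F [-0.  -0.1  0.2] op 1.001 gf 0.0
orange [321.4  18.4] 1000 [(array([448.6, -12.2]), array([40.2, 46.9]), 51.9), (array([458.9,  -7.7]), array([36.5, 42.5]), 51.9), (array([466.5,  -4.4]), array([33.8, 39.3]), 51.9)]
orange [217.3 174.8] 693 [(array([675.6,  52.8]), array([22.8, 60.1]), 51.9), (array([665. ,  51.3]), array([20.7, 54.6]), 51.9), (array([657.1,  50.2]), array([19.1, 50.5]), 51.9)]
orange [150.4 183.4] 106 [(array([761.3,   3.3]), array([51.8, 16.8]), 77.3), (array([742.8,   6.4]), array([47. , 15.3]), 77.3), (array([729. ,   8.7]), array([43.5, 14.1]), 77.3)]
orange [116.3 201. ] 1704 [(array([818.4,  -8.4]), array([70.4, 72.5]), 79.3), (array([794.6,  -4.3]), array([63.9, 65.9]), 79.3), (array([776.9,  -1.1]), array([59.1, 60.9]), 79.3)]
orange [534.8 254.5] 2934 [(array([369.9, 454.3]), array([113.4, 111.2]), 3.0), (array([387.4, 415.9]), array([103., 101.]), 3.0), (array([400.4, 387.3]), array([95.2, 93.4]), 3.0)]
orange [407.1 253.7] 612 [(array([527.8, 325.4]), array([106.1,  16. ]), 82.9), (array([530.7, 298.8]), array([9
[... 438 characters left out ...]
)]
blue [130.2   7.8] 595 [(array([ 619.5, -145.6]), array([17.9, 45.8]), 51.9)]
blue [393.6 104.3] 3676 [(array([453.5, 119.3]), array([ 68.4, 114.3]), 86.9)]
blue [218.3 132.9] 3410 [(array([637.5,  19.7]), array([108.7,  68.2]), 52.7)]
blue [ 91.5 215.7] 581 [(array([833.1, -11.3]), array([30.7, 41.6]), 84.1)]
blue [ 45.3 308.3] 7659 [(array([1026.7,   31.9]), array([163. , 268.4]), 80.9)]
blue [465.4 320.9] 1064 [(array([522.3, 454.1]), array([61.3, 60.5]), 88.0)]
blue [104.8 407.1] 956 [(array([1076.9,  221.6]), array([66.5, 77.5]), 51.9)]
blue [430.3 415. ] 107 [(array([651. , 582.5]), array([25. , 22.6]), 51.9)]
red [341.5 309. ] 68 [(array([654.9, 321. ]), array([21.7, 10.6]), 55.5)]
```

View pics/w6.png

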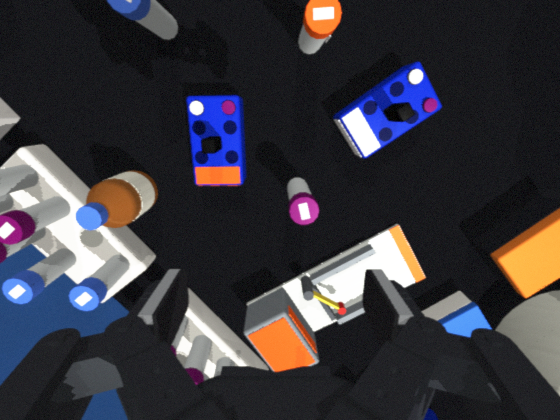

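The wrist view shows the orange-tagged carrier at (217,140), the purple tube with cap at (303,209), and the reject dock with strip (407,254) and roller (341,309).

Run:
```python
from h import *
KT=model("wrist"); print("purple",cast(KT,[[303,210]],.114)*1000, "bottle",cast(KT,[[92,216]],.125)*1000,"spare ~453,119; blue",cast(KT,[[128,0]],.114)*1000)
plan((639,16,150,142.2),(639,16,51,142.2))
```

```text
purple [[598.63150866 135.16864264 114.        ]] bottle [[ 7.76841023e+02 -7.56046725e-01  1.25000000e+02]] spare ~453,119; blue [[ 604.3206647  -118.65232748  114.        ]]
t 13.93 p [610.3  98.8 288.4] psi 141.86 F [-0.4  0.3 -0.3] op 0.998 gf 0.0
(639, 16, 150) -> [ 47.3 -73.8 138.4] [ 0.0008 -0.0009 -0.006 ]
(639, 16, 51) -> [ 47.3 -73.9 237.4] [ 0.0008 -0.0009 -0.006 ]
```

>>> {"name": "carry_out", "arguments": {"deltas": "47 -74 60 0 0 -0.006 0;47 -74 120 0 0 -0.006 0;47 -74 130 0 0 -0.006 0;47 -74 165 0 0 -0.006 0;47 -74 200 0 0 -0.006 0;47 -74 222 0 0 -0.006 0;47 -74 237 0 0 -0.006 0;47 -74 237 0 0 -0.006 0;47 -74 237 0 0 -0.006 0"}}

```text
time_s: 15.05
eef_pos: [0.6407, 0.0173, 0.0532]
eef_rot: [0.001, -0.441, 0.898, -0.001]
wrist_force: [-0.2, -0.3, 0.4]
opening: 0.998
grasp_force: 0.0
```

Run:
```python
from h import *
plan((639,16,50.3,142.2)); KT=model("wrist"); im=vision.camera("wrist")
for b in blobs(masks(im)["orange"],1000):
    r=rect(b[2],KT,.045); print(b[0],r)
    if abs(r[1].max()-56)<6:
        for s in(1,-1): print("centre",r[0]-44*np.array([np.cos(np.radians(52.2)),np.sin(np.radians(52.2))]))
```

```text
t 15.05 p [640.7  17.3  53.2] psi 142.3 F [-0.2 -0.3  0.4] op 0.998 gf 0.0
(639, 16, 50.3) -> [2.  0.5 2.9] [-0.0016  0.0009  0.0018]
```

Run:
```python
from h import *
KT=model("wrist"); im=vision.camera("wrist"); plan((639,16,50.3,142.2))
for b in blobs(masks(im)["blue"],1500):
    p=b[2]; w=cast(KT,p,.045)[:,:2]*1000-[639,16]; a=np.radians(52.2)
    u=w@[np.cos(a),np.sin(a)]; v=w@[-np.sin(a),np.cos(a)]
    print(b[0].round(),b[1],"along",np.percentile(u,[.3,99.7]).round(1),"across",[np.percentile(v[(u>l)&(u<l+10)],[1,99]).round(1).tolist() for l in (-50,-35,-20)])
```

```text
t 15.15 p [640.8  17.5  53.5] psi 142.32 F [ 0.  -0.  -0.6] op 0.996 gf 0.0
(639, 16, 50.3) -> [2.3 0.5 3.2] [-0.0021  0.0011  0.0021]
[273. 229.] 13851 along [-57.8  49.2] across [[-30.3, 31.1], [-30.1, 31.2], [-29.9, 31.2]]
[539. 196.] 1741 along [-52.7  -1.5] across [[121.5, 143.2], [120.7, 147.5], [130.5, 137.4]]
```

>>> {"name": "carry_out", "arguments": {"deltas": "2 0.5 3 0 0 0 0;2 0.5 3 0 0 0 0.5;2 0.5 3 0 0 0 1;2 0.5 3 0 0 0 1;2 0.5 3 0 0 0 1;2 0.5 3 0 0 0 1;2 0.5 3 0 0 0 1;2 0.5 3 0 0 0 1;2 0.5 3 0 0 0 1"}}

```text
time_s: 16.27
eef_pos: [0.6382, 0.0164, 0.049]
eef_rot: [0.0, -0.441, 0.898, -0.0]
wrist_force: [1.6, -0.2, -1.2]
opening: 0.18
grasp_force: 59.5
```

```bash
python3 -c "
from h import *
a=np.radians(-7.1); h=np.array([619,314])-45*np.array([np.cos(a),np.sin(a)]); print(h)
plan((639,16,190,142),(600,160,190,115),(h[0],h[1],190,82.9),(h[0],h[1],130,82.9))"
```

```text
[574.3450628  319.56206645]
t 16.27 p [638.2  16.4  49. ] psi 142.32 F [ 1.6 -0.2 -1.2] op 0.18 gf 59.5
(639, 16, 190) -> [  -0.2   -0.9 -141. ] [-0.0001 -0.      0.0056]
(600, 160, 190) -> [ -90.3  118.  -141. ] [-1.000e-04  0.000e+00  4.768e-01]
(np.float64(574.345062795153), np.float64(319.5620664533222), 190) -> [-200.9  235.9 -141. ] [-1.0000e-04  0.0000e+00  1.0371e+00]
(np.float64(574.345062795153), np.float64(319.5620664533222), 130) -> [-200.9  235.9  -81. ] [-1.0000e-04  0.0000e+00  1.0371e+00]
```

>>> {"name": "carry_out", "arguments": {"deltas": "0 0 -10 0 0 0 1;0 0 -40 0 0 0 1;0 0 -80 0 0 0 1;0 0 -120 0 0 0 1;0 0 -145 0 0 0 1;-20 23 -145 0 0 0.1 1;-50 59 -145 0 0 0.26 1;-80 94 -145 0 0 0.42 1;-110 129 -145 0 0 0.58 1;-140 164 -145 0 0 0.74 1;-170 200 -145 0 0 0.89 1;-190 223 -145 0 0 0.98 1"}}

```text
time_s: 17.77
eef_pos: [0.5763, 0.3052, 0.1942]
eef_rot: [-0.001, 0.034, 0.999, 0.0]
wrist_force: [0.1, -0.5, -3.4]
opening: 0.176
grasp_force: 59.3
```

```bash
python3 -c "
from h import *
plan((574.3,319.6,130,82.9))"
```

```text
t 17.77 p [576.3 305.2 194.2] psi 86.06 F [ 0.1 -0.5 -3.4] op 0.176 gf 59.3
(574.3, 319.6, 130) -> [ 2.9 14.2 64.2] [-0.     -0.0013  0.0552]
```

>>> {"name": "carry_out", "arguments": {"deltas": "3 14 10 0 0 0.055 1;3 14 35 0 0 0.055 1;3 14 55 0 0 0.055 1;3 14 64 0 0 0.055 1;3 14 64 0 0 0.055 1"}}

```text
time_s: 18.4
eef_pos: [0.5753, 0.3167, 0.1293]
eef_rot: [-0.001, 0.061, 0.998, -0.0]
wrist_force: [0.2, -0.1, -3.2]
opening: 0.177
grasp_force: 59.2
```

Run:
```python
from h import *
plan((574.3,319.6,130,82.9)); KT=model("wrist"); im=vision.camera("wrist"); cv2.imwrite("pics/w7.png",im); M=masks(im); z=sensors.get_obs()["eef_pos"][2]-.049
for b in blobs(M["orange"],200): print(b[0].round(),b[1],b[2].min(0),b[2].max(0),"z6",rect(b[2],KT,.006))
for b in blobs(M["blue"],2000): print("blue",b[0].round(),b[2].min(0),b[2].max(0),rect(b[2],KT,z+.045))
```

```text
t 18.4 p [575.3 316.7 129.3] psi 82.99 F [ 0.2 -0.1 -3.2] op 0.177 gf 59.2
(574.3, 319.6, 130) -> [ 1.4  2.7 -0.7] [-0.0008 -0.0017  0.0016]
[361.   6.] 647 [328   0] [414  16] z6 (array([430. , 406.9]), array([64. , 10.4]), 83.0)
[240. 157.] 252 [216 144] [295 162] z6 (array([526.2, 306.3]), array([67.8, 15.3]), 83.0)
[279. 346.] 264 [250 338] [300 352] z6 (array([729.6, 298. ]), array([53.8, 18.4]), 83.1)
[275. 366.] 344 [250 363] [300 371] z6 (array([759. , 294.4]), array([54.8, 11.1]), 83.1)
[ 22. 391.] 387 [  0 385] [ 41 399] z6 (array([758.8,   2.8]), array([47.2, 21.1]), 74.8)
blue [31. 81.] [0 0] [ 76 160] (array([475.1, 224.5]), array([34.3, 69.6]), 67.3)
blue [275. 218.] [210 161] [338 299] (array([554.4, 319.6]), array([62.3, 75.8]), 83.3)
blue [536. 308.] [499 266] [559 363] (array([625.5, 456.5]), array([67.3, 31.4]), 9.1)
```

View pics/w7.png

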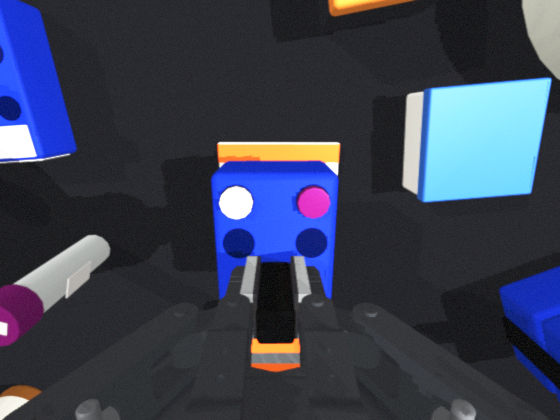

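The strip spans columns 218–340 (top edge row 142) behind the carrier at columns 213–338; both are parallel, and I work out the small lateral offset.

Run:
```python
from h import *
KT=model("wrist"); z=sensors.get_obs()["eef_pos"][2]-.049
e=cast(KT,[[218,142.5],[340,142.5]],.006)*1000; m=e.mean(0)[:2]; c=cast(KT,[[212.5,180],[337.5,180]],z+.045).mean(0)[:2]*1000
a=np.radians(-7.0); d=np.array([np.cos(a),np.sin(a)]); n=np.array([-d[1],d[0]]); O=m+100*d
T=sensors.get_obs()["eef_pos"][:2]*1000
print("edge",e[:,:2],"O",O,"carrier lateral",(c-O)@n,"tcp in dock",(T-O)@d,(T-O)@n,"old O lateral",(np.array([619,314])-O)@n)
plan()
```

```text
edge [[514.43006657 275.84210505]
 [527.12439089 379.33258167]] O [620.03184389 315.40040902] carrier lateral -3.220538989979867 tcp in dock -43.89337339294318 -3.766308332726728 old O lateral -1.515720718225893
t 18.45 p [576.  317.  130.3] psi 82.99 F [-0.4 -0.3 -3.4] op 0.181 gf 59.2
```

>>> {"name": "carry_out", "arguments": {"deltas": "0 2.8 20 0 0 0 1;0 2.8 40 0 0 0 1;0 2.8 52 0 0 0 1;0 2.8 60 0 0 0 1;0 2.8 66 0 0 0 1;0 2.8 70 0 0 0 1;0 2.8 72.5 0 0 0 1;0 2.8 72.5 0 0 0 1"}}

```text
time_s: 19.45
eef_pos: [0.5762, 0.3201, 0.0577]
eef_rot: [0.0, 0.061, 0.998, 0.0]
wrist_force: [-0.0, -1.3, -3.2]
opening: 0.181
grasp_force: 59.4
```

Run:
```python
from h import *
plan(); KT=model("wrist"); im=vision.camera("wrist"); M=masks(im); cv2.imwrite("pics/w8.png",im)
H=cv2.cvtColor(im,cv2.COLOR_BGR2HSV)
for b in blobs(M["orange"],100): print(b[0].round(),b[1],b[2].min(0),b[2].max(0))
for y in (170,200,215):
    r=H[y,180:370]; bl=180+np.flatnonzero(M["blue"][y,180:370]); br=180+np.flatnonzero(r[:,2]>75); print(y,"blue",bl.min(),bl.max(),"bright",br.min(),br.max())
```

```text
t 19.45 p [576.2 320.1  57.7] psi 83.02 F [-0.  -1.3 -3.2] op 0.181 gf 59.4
[204. 169.] 385 [190 154] [226 178]
[278. 346.] 258 [250 338] [300 353]
170 blue 218 331 bright 192 356
200 blue 213 335 bright 195 353
215 blue 214 334 bright 197 351
```

Centred (18 px gap each side). Sliding in.

>>> {"name": "carry_out", "arguments": {"deltas": "-5 0 1.5 0 0 0 1;-12 0 1.5 0 0 0 1;-19 0 1.5 0 0 0 1;-26 0 1.5 0 0 0 1;-31 0 1.5 0 0 0 1;-35 0 1.5 0 0 0 1;-37 0 1.5 0 0 0 1;-38 0 1.5 0 0 0 1;-39 0 1.5 0 0 0 1;-40 0 1.5 0 0 0 1;-41 0 1.5 0 0 0 1;-41 0 1.5 0 0 0 1"}}

```text
time_s: 21.0
eef_pos: [0.6166, 0.3151, 0.0561]
eef_rot: [-0.0, 0.061, 0.998, 0.0]
wrist_force: [-1.1, 0.8, -3.1]
opening: 0.176
grasp_force: 59.4
```

>>> {"name": "carry_out", "arguments": {"deltas": "-0.7 0 0 0 0 0 1;-1.4 0 0 0 0 0 1;-2 0 0 0 0 0 1;-2 0 0 0 0 0 1"}}

```text
time_s: 21.5
eef_pos: [0.617, 0.3152, 0.0559]
eef_rot: [-0.002, 0.061, 0.998, -0.0]
wrist_force: [-7.8, 1.0, 1.1]
opening: 0.183
grasp_force: 60.0
```

>>> {"name": "carry_out", "arguments": {"deltas": "0 0 0.4 0 0 0 1;0 0 0.8 0 0 0 1;0 0 1.1 0 0 0 1;0 0 1.1 0 0 0 1"}}

```text
time_s: 22.0
eef_pos: [0.617, 0.3152, 0.0553]
eef_rot: [-0.002, 0.061, 0.998, -0.0]
wrist_force: [-9.6, 0.1, 3.6]
opening: 0.178
grasp_force: 60.4
```

>>> {"name": "carry_out", "arguments": {"deltas": "0.5 0 0 0 0 0 0.8;0.5 0 0 0 0 0 0.6;0.5 0 0 0 0 0 0.3;0.5 0 0 0 0 0 0;0.5 0 0 0 0 0 0;0.5 0 0 0 0 0 0;0 0 -20 0 0 0 0;0 0 -60 0 0 0 0;0 0 -110 0 0 0 0;0 0 -150 0 0 0 0;0 0 -180 0 0 0 0;0 0 -180 0 0 0 0"}}

```text
time_s: 23.5
eef_pos: [0.6208, 0.3155, 0.2406]
eef_rot: [0.004, 0.061, 0.998, 0.001]
wrist_force: [0.4, -0.4, -0.1]
opening: 0.997
grasp_force: 0.0
```

Run:
```python
from h import *
plan(); w=vision.camera("wrist"); t=vision.camera("top"); s=vision.camera("side")
a=cv2.resize(w[80:320,160:400],(400,300)); b=cv2.resize(s[150:210,215:315],(400,300),interpolation=2); c=cv2.resize(t[60:330,100:480],(400,300)); d=cv2.resize(s[240:345,300:480],(400,300))
cv2.imwrite("pics/w9.png",np.vstack([np.hstack([a,b]),np.hstack([c,d])]))
```

```text
t 23.5 p [620.8 315.5 240.6] psi 83.03 F [ 0.4 -0.4 -0.1] op 0.997 gf 0.0
```

View pics/w9.png

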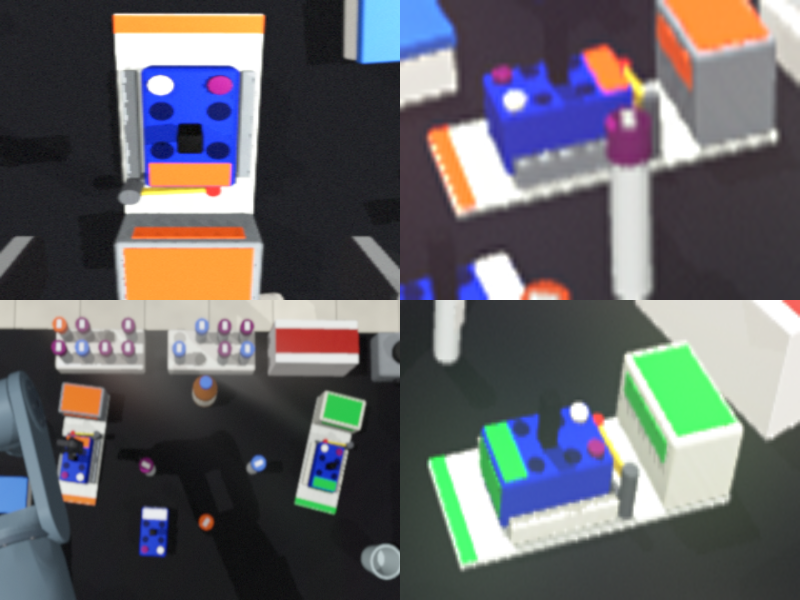

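Both carriers stand flat and home, with their levers pressed square across the bays. The tubes, bottle and white-tagged carrier stand where they were, and the gripper is clear.

```bash
python3 -c "
from bench import ctrl; print(ctrl.hand_in())"
```

```text
the job is handed in; nothing more can be done
None
```

I put the green-tagged carrier in the white dock, then the orange-tagged one in the grey dock; in the final pictures both stand home with levers pressed and nothing else looks moved, and I handed in at about 24 s.

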